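Unstack the hub parts into their trays

ROBOT

A 7-joint arm with a two-finger parallel gripper is mounted at the origin on a cart in front of the work surface, level with it; the furniture and walls round the work are solid. World frame = base frame: x ahead of the robot, y to its left, z up, the work surface at z = 0. Lengths are in m, angles in rad, forces in N, time in s.
With the tool pointing down it reaches from about 0.425 to 0.875 m from the base axis. Payload 9.9 kg.
Tool frame: the origin (TCP) lies midway between the tips of the shut fingers; the grasp point (between the pads) lies 19 mm behind it (arm.grip_depth is the distance from the TCP to the grasp point, in m); z points along the fingers, y is the line along which they close (so a half turn about z gives the same grasp; the last joint's range is limited). The gripper opens to 85 mm and grips with 20 to 120 N. Pads are 22 mm wide; open, the fingers measure 114 mm over their backs; the gripper's body (76 mm by 85 mm) begins 54 mm behind the grasp point. The pads swing forward as they close: fully open they stand 13 mm farther back than shut.
Start: joints at [-1.382, 0.576, 0.025, 1.437, -0.015, 1.129, -0.057], TCP at [0.182, 0.65, 0.231] pointing down, gripper open.
Joint ranges: [-2.76, 2.76], [-0.34, 2.15], [-1.52, 1.57], [0.19, 2.46], [-1.09, 4.23], [0.17, 1.99], [-2.82, 2.82]. Speed limits (rad/s): [2.22, 2.22, 3.01, 3.01, 3.14, 3.14, 3.14].

INTERFACE

Orientations are given as a 3x3 rotation matrix whose columns are the frame's x, y, z axes.
In Python, from rig import arm gives the robot as it stands. Calls block until the motion is done:
- arm.reach(position, orientation): joint-space move of the TCP to a pose.
- arm.move_straight(position, rot=None, v=0.15, force_limit=None): straight line of the TCP; rot=None keeps the orientation; v is the mean speed in m/s. With force_limit (N) it stops when the force on the tool has changed by that much, and returns True; else False.
- arm.set_joints(angles): joint-space move.
- arm.open_gripper() and arm.close_gripper(squeeze=None): open the fingers fully, or close them until they stop; squeeze is the grip in N (None keeps the last).
- arm.dwell(seconds).
- arm.ik(position, orientation): joint angles nearest the present ones, or None.
- arm.read_state(): the state.
- arm.snapshot(name): name is "side" or "top"; returns (picture, depth): 420x560x3 uint8, red, green, blue; 420x560 float32, m along the optical axis (not along the pixel's ray), 0 where there is no reading.
- arm.calibration(name): a dict with "fx", "fy", "cx", "cy" (pixels), "R" (3x3) and "t" (3): a world point X has camera coordinates R X + t. Camera axes: x right, y down, z forward; pixel columns grow to the right and rows downward; lengths in m; the calibration is good to about 2 mm. A picture is of the moment at which its call begins. calibration takes no time and is no camera call.
A pose or a line that the arm cannot do raises arm.PlanningError and nothing moves.
- arm.hand_in(): hands the job in; it is judged then, once.
The state is a dict: "time": time; "joint_positions": joint angles; "joint_velocities": joint speeds; "joint_torque": joint torques, N m; "position": TCP position; "tcp_rot": TCP orientation; "wrist_force": force on the tool from outside, world axes, zero at the start; "wrist_torque": the same for the moment, N m; "width": opening from 0.0 (shut) to 1.0 (fully open); "grasp_force": force on a finger pad.
Only numpy, scipy, OpenCV 4.12 (cv2) and the standard library are available. Lean on these libraries where they do the work, as an engineer would, in place of code of your own. Each camera call takes 0.05 s, during which the arm holds its last target. There are 200 camera calls.

TASK

The parts of a hub stand in two stacks on the bench. Take both stacks apart and lay each of the five parts in the tray made for it (the square flange in the square tray, the nut in the hexagonal one, and the round flange, the bearing and the bush in the large, the medium and the small round tray), each lying flat on the tray's floor the same way up as it is now. Set the parts down, do not drop them or knock them over.

Things in the scene. Friction and masses are not known exactly. Their poses are not given: they have to be found in the camera images.
- square_flange: square steel flange plate, 60 x 60 mm and 20 mm thick, with a 26 mm centre hole and four small corner holes, about 0.35 kg; the foot of one of the two stacks, lying flat on the bench. Origin: centre of its underside; x and y run square to its sides, z up.
- round_flange: plain round steel flange, 64 mm diameter, 20 mm thick, 26 mm centre hole, about 0.35 kg; the foot of the other stack, lying flat on the bench. Origin: centre of its underside, z up.
- bearing: taper roller bearing cone with visible rollers and cage, 50 mm diameter at its top edge and narrower below, 18 mm high, about 0.12 kg; lies on one of the two flanges, wide end up. Origin: centre of its underside, z up. It is the only bearing on a flange: the others on the bench are not part of the job.
- hex_nut: dark steel hexagon ring nut, 46 mm across flats (53 mm across corners), 18 mm high, 24 mm bore, about 0.12 kg; lies on the other flange. Origin: centre of its underside; its x axis (and every 60 degrees from it) points square out of a flat, z up.
- bush: small steel bush (short tube), 32 mm diameter, 18 mm bore, 22 mm high, about 0.06 kg; stands on top of the bearing or of the nut, whichever it is this time. Origin: centre of its underside, z up.
- tray_square: fixed shallow grey tray with a square recess 76 x 76 mm; floor 3 mm and rim 8 mm above the bench, rim wall 4 mm (84 x 84 mm overall). It is the place of the square flange. Origin: centre of its underside on the bench, z up. x and y run square to its walls.
- tray_large_round: fixed shallow grey tray with a round recess 80 mm in diameter, the largest of the three round ones; floor 3 mm and rim 8 mm above the bench, rim wall 4 mm (88 mm overall). It is the place of the round flange. Origin: centre of its underside on the bench, z up.
- tray_medium_round: fixed shallow grey tray with a round recess 66 mm in diameter, the middle one of the three round ones; floor 3 mm and rim 8 mm above the bench, rim wall 4 mm (74 mm overall). It is the place of the bearing. Origin: centre of its underside on the bench, z up.
- tray_small_round: fixed shallow grey tray with a round recess 46 mm in diameter, the smallest of the three round ones; floor 3 mm and rim 8 mm above the bench, rim wall 4 mm (54 mm overall). It is the place of the bush. Origin: centre of its underside on the bench, z up.
- tray_hex: fixed shallow grey tray with a hexagonal recess 60 mm across flats; floor 3 mm and rim 8 mm above the bench, rim wall 4 mm (68 mm across flats overall). It is the place of the hexagon nut. Origin: centre of its underside on the bench, z up. Its x axis (and every 60 degrees from it) points square to a wall.
Not all that is in view belongs to the job. Leave any blue or green look-alike of the bush alone.

How it is judged:
At the end, for the whole second after the job is handed in: Each part lies flat (tilt under 0.1 rad), same way up, on the floor of its own tray (underside 1 to 6 mm above the tray's underside), its centre within 12 mm of the tray's centre, at rest and released (horizontal distance between square_flange and tray_square below 0.012 m and z of square_flange in the frame of tray_square between 0.001 and 0.006 m and angle between each of square_flange, round_flange, bearing, hex_nut, bush's own z axis and vertical below 0.1 rad and linear speed of each of square_flange, round_flange, bearing, hex_nut, bush below 0.02 m/s and horizontal distance between round_flange and tray_large_round below 0.012 m and z of round_flange in the frame of tray_large_round between 0.001 and 0.006 m and horizontal distance between bearing and tray_medium_round below 0.012 m and z of bearing in the frame of tray_medium_round between 0.001 and 0.006 m and horizontal distance between hex_nut and tray_hex below 0.012 m and z of hex_nut in the frame of tray_hex between 0.001 and 0.006 m and horizontal distance between bush and tray_small_round below 0.012 m and z of bush in the frame of tray_small_round between 0.001 and 0.006 m); the robot touches nothing.
It fails at once if the square flange is dropped or knocked down (moves faster than 0.7 m/s without the fingers on it) (linear speed of square_flange above 0.7 m/s and contact force between square_flange and the fingers below 0.05 N).
It fails at once if the round flange is dropped or knocked down (moves faster than 0.7 m/s without the fingers on it) (linear speed of round_flange above 0.7 m/s and contact force between round_flange and the fingers below 0.05 N).
It fails at once if the bearing is dropped or knocked down (moves faster than 0.7 m/s without the fingers on it) (linear speed of bearing above 0.7 m/s and contact force between bearing and the fingers below 0.05 N).
It fails at once if the hex nut is dropped or knocked down (moves faster than 0.7 m/s without the fingers on it) (linear speed of hex_nut above 0.7 m/s and contact force between hex_nut and the fingers below 0.05 N).
It fails at once if the bush is dropped or knocked down (moves faster than 0.7 m/s without the fingers on it) (linear speed of bush above 0.7 m/s and contact force between bush and the fingers below 0.05 N).
It also fails if it takes over 99 s, if anything falls off the work surface, if the arm or the gripper's body presses on something with over 40 N, if the wrist force passes 120 N, or if a joint passes its speed limit or range.

## Working session

There is one attempt and no reset: what is moved stays moved. The work goes in short steps, each a Python script; the robot and the scene stay as the last script left them, time stands still between calls to the robot, and variables do not carry over. Pictures are saved under pics/ and viewed, at most 14 in all, crops included, and the job is handed in when it is done.

```bash
mkdir -p pics
python3 - <<'E'
from rig import arm
import cv2,numpy as np
for n in("top","side"):
    p,d=arm.snapshot(n); cv2.imwrite(f"pics/{n}0.png",p[:,:,::-1]); np.savez(f"{n}0.npz",p=p,d=d)
    c=arm.calibration(n); print(n,c["fx"],c["cx"],c["cy"],np.round(c["R"],3).tolist(),np.round(c["t"],3), (d>0).mean(), "cam", np.round(-c["R"].T@c["t"],3))
print(arm.grip_depth,np.round(arm.read_state()["tcp_rot"],2).tolist())
E
```

```text
top 522.6105633714549 291.72951384539925 216.94388380943533 [[0.007, -1.0, 0.009], [-0.98, -0.008, -0.198], [0.198, -0.008, -0.98]] [-0.063  0.505  1.259] 0.9960544217687075 cam [ 0.246 -0.049  1.334]
side 414.20970459516343 282.74182048475967 208.37691061911875 [[-1.0, 0.012, -0.007], [0.013, 0.604, -0.797], [-0.006, -0.797, -0.604]] [0.492 0.093 0.823] 0.9514030612244898 cam [0.496 0.594 0.574]
0.0187 [[-0.96, 0.27, -0.0], [0.27, 0.96, -0.0], [-0.0, -0.0, -1.0]]
```

View pics/top0.png

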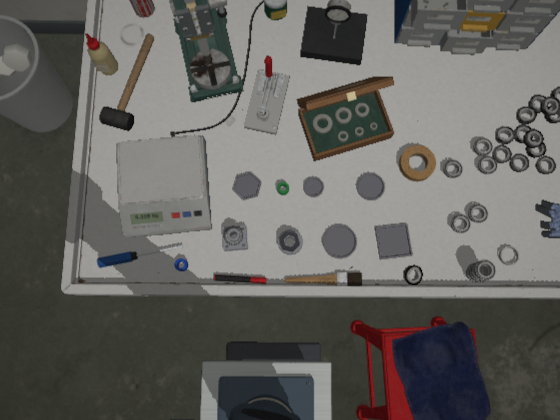

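View pics/side0.png

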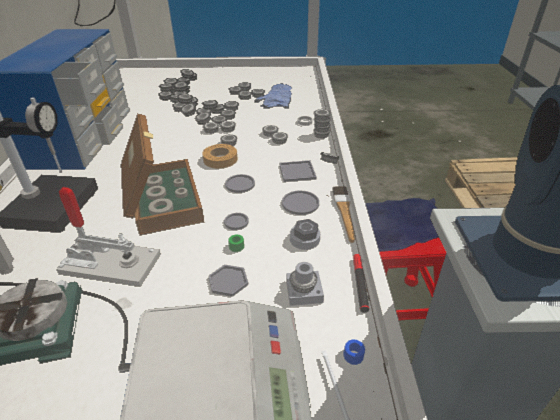

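The top view shows trays: hex (246,185), small round (313,186), medium round (370,186), large round (339,240) and square (393,240). The stacks are a square flange at (234,236) and a round flange with the nut at (289,239). The bush appears to be on the square stack's bearing. I'm excluding the blue ring (181,265), the green ring (282,187) and the loose bearings on the right, because none of those lies on a flange. I'll confirm this with a crop and measure.

```bash
cat > h.py <<'E'
from rig import arm
import cv2,numpy as np
def ray(n,u,v,z):
    c=arm.calibration(n); R,t=np.array(c["R"]),np.array(c["t"]); o=-R.T@t
    d=R.T@np.array([(u-c["cx"])/c["fx"],(v-c["cy"])/c["fy"],1]); return o+d*(z-o[2])/d[2]
def cloud(n,d):
    c=arm.calibration(n); v,u=np.mgrid[:d.shape[0],:d.shape[1]]
    X=np.stack([(u-c["cx"])/c["fx"]*d,(v-c["cy"])/c["fy"]*d,d],-1)-np.array(c["t"]); return X@np.array(c["R"])
def snap(n,f=None):
    p,d=arm.snapshot(n)
    if f: cv2.imwrite(f,p[:,:,::-1])
    return p,d
E
python3 - <<'E'
from h import *
for n,roi in(("top",(205,165,215,100)),("side",(200,150,135,165))):
    z=np.load(n+"0.npz");p,d=z["p"],z["d"];W=cloud(n,d);x,y,w,h=roi
    g=cv2.cvtColor(p,cv2.COLOR_RGB2GRAY);m=np.zeros_like(g);m[y:y+h,x:x+w]=(g[y:y+h,x:x+w]<150)*255
    cs,_=cv2.findContours(m,cv2.RETR_EXTERNAL,cv2.CHAIN_APPROX_NONE)
    print(n,"bench z",np.median(W[y:y+h,x:x+w,2]))
    for c in cs:
        if cv2.contourArea(c)<150: continue
        P=np.array([ray(n,u,v,.006)[:2] for u,v in c[:,0]],np.float32)
        (a,b),(s1,s2),an=cv2.minAreaRect(P);mm=np.zeros_like(g);cv2.drawContours(mm,[c],-1,1,-1)
        Z=W[...,2][mm>0];print(c[:,0].mean(0).round(),"xy",round(a,4),round(b,4),"sz",round(s1*1e3),round(s2*1e3),"an",round(an,1),"z med/max",np.percentile(Z,[50,98]).round(4))
z=[np.load(n+"0.npz")["p"] for n in("top","side")]
a=cv2.resize(z[0][205:265,205:325],None,fx=6.6,fy=5,interpolation=cv2.INTER_CUBIC)
b=cv2.resize(z[1][205:315,265:345],(400,300*1),interpolation=cv2.INTER_CUBIC)
o=np.zeros((600,792,3),np.uint8);o[:300]=a;o[300:,:400]=b
cv2.imwrite("pics/crop0.png",o[:,:,::-1])
E
```

```text
top bench z 0.0018011661955219358
[288. 239.] xy 0.4555 -0.0529 sz 81 67 an 0.7 z med/max [0.0211 0.0428]
[338. 241.] xy 0.4535 -0.1813 sz 95 90 an 19.1 z med/max [0.0045 0.0124]
[393. 241.] xy 0.4555 -0.3212 sz 93 90 an 7.9 z med/max [0.0043 0.0125]
[234. 236.] xy 0.4696 0.0885 sz 90 67 an 4.9 z med/max [0.0204 0.0635]
[282. 187.] xy 0.595 -0.0315 sz 46 36 an 44.5 z med/max [0.0088 0.0275]
[313. 186.] xy 0.5979 -0.1161 sz 60 55 an 0.1 z med/max [0.0048 0.0145]
[370. 186.] xy 0.6 -0.264 sz 80 77 an 45.7 z med/max [0.0048 0.013 ]
[246. 185.] xy 0.5985 0.0604 sz 82 71 an 45.2 z med/max [0.0048 0.0135]
[410. 172.] xy 0.6342 -0.3671 sz 47 58 an 0.5 z med/max [0.0218 0.0307]
[207. 198.] xy 0.5655 0.1581 sz 175 18 an 2.3 z med/max [0.0334 0.0602]
side bench z -0.00032258743252609864
[300. 292.] xy 0.4686 0.0808 sz 88 89 an 6.7 z med/max [0.0187 0.0578]
[227. 281.] xy 0.5955 0.0619 sz 74 76 an 76.1 z med/max [0.0027 0.0085]
[234. 245.] xy 0.5924 -0.0385 sz 38 55 an 3.7 z med/max [0.0133 0.0225]
[304. 237.] xy 0.4462 -0.0616 sz 110 68 an 66.2 z med/max [0.0207 0.0387]
[235. 221.] xy 0.5949 -0.1131 sz 56 53 an 88.9 z med/max [0.0029 0.0087]
[300. 203.] xy 0.4523 -0.1793 sz 90 88 an 88.8 z med/max [0.0027 0.0081]
[239. 184.] xy 0.5968 -0.261 sz 76 74 an 88.7 z med/max [0.0026 0.0082]
[297. 171.] xy 0.4529 -0.3164 sz 87 94 an 7.5 z med/max [0.0026 0.0084]
[216. 158.] xy 0.6622 -0.3821 sz 96 99 an 88.6 z med/max [0.014  0.0245]
```

View pics/crop0.png

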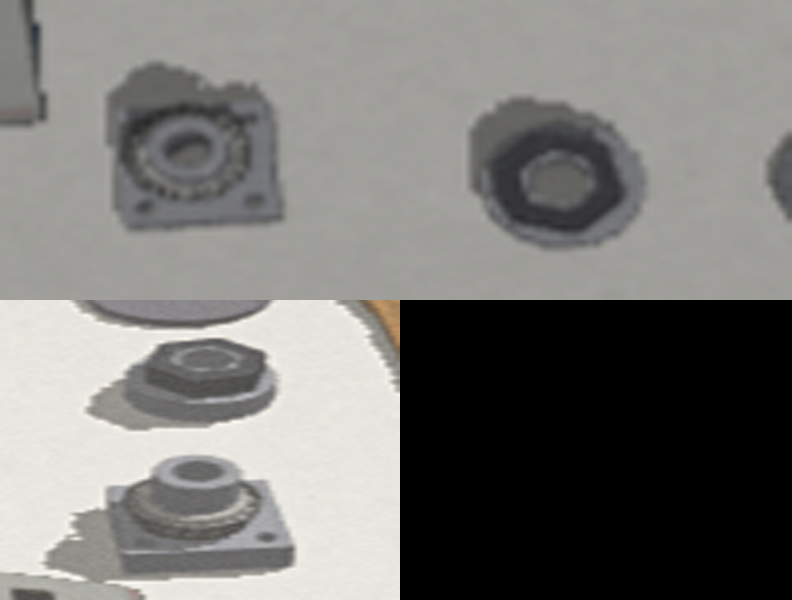

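The crop confirms it. The square flange carries the bearing (cage visible) with the bush on top, and the round flange carries the dark nut. Next I'll locate the parts from depth bands in both views.

```bash
cat >> h.py <<'E'
def band(n,d,xy,r,z0,z1):
    W=cloud(n,d); W=W-[0,0,.0018 if n=="top" else 0]
    m=(np.hypot(W[...,0]-xy[0],W[...,1]-xy[1])<r)&(W[...,2]>z0)&(W[...,2]<z1)
    m=cv2.morphologyEx(m.astype(np.uint8),cv2.MORPH_OPEN,np.ones((2,2),np.uint8))>0
    return W[m]
def report(name,n,d,xy,r,z0,z1):
    P=band(n,d,xy,r,z0,z1)
    if len(P)<8: print(name,n,"none",len(P));return
    Q=np.float32(P[:,:2]); (a,b),s,an=cv2.minAreaRect(Q); (e,f),R=cv2.minEnclosingCircle(Q)
    print(name,n,len(P),"rect",round(a,4),round(b,4),np.round(np.array(s)*1e3,1),round(an,1),"circ",round(e,4),round(f,4),round(2e3*R,1),"z",np.median(P[:,2]).round(4))
E
python3 - <<'E'
from h import *
for n in("top","side"):
    d=np.load(n+"0.npz")["d"]
    A,B=(.462,.084),(.452,-.055)
    report("bush",n,d,A,.04,.054,.065); report("bearing",n,d,A,.045,.033,.042); report("square",n,d,A,.055,.016,.023)
    report("nut",n,d,B,.045,.034,.042); report("round",n,d,B,.05,.016,.023)
# hex nut angle, tray angles via top image
E
```

```text
bush top 82 rect 0.3544 0.0274 [262.8  30.7] 28.5 circ 0.3556 0.0248 263.7 z 0.058
bearing top 27 rect 0.4541 0.083 [27.3 38. ] 23.8 circ 0.4592 0.085 41.2 z 0.0364
square top 134 rect 0.457 0.0852 [57.8 59.2] 4.0 circ 0.4555 0.0856 80.0 z 0.0185
nut top 169 rect 0.4468 -0.0549 [45.7 45.8] 82.2 circ 0.4481 -0.0555 52.4 z 0.0364
round top 98 rect 0.4465 -0.0591 [57.7 59. ] 76.4 circ 0.4465 -0.058 64.5 z 0.0193
bush side 178 rect 0.4429 0.0631 [84.1 28.3] 62.2 circ 0.448 0.06 85.2 z 0.0583
bearing side 151 rect 0.4571 0.0915 [40.8 39.6] 67.3 circ 0.4576 0.0928 43.8 z 0.0352
square side 386 rect 0.4571 0.3173 [555.4  66.6] 88.9 circ 0.4599 0.3172 558.9 z 0.0191
nut side 249 rect 0.4404 -0.0666 [81.9 42.9] 76.4 circ 0.4331 -0.0648 84.2 z 0.0368
round side 187 rect 0.4412 -0.0497 [69.4 51.5] 10.4 circ 0.4415 -0.0577 76.3 z 0.0188
```

```bash
python3 - <<'E'
s=open('h.py').read()
s=s.replace("    m=cv2.morphologyEx(m.astype(np.uint8),cv2.MORPH_OPEN,np.ones((2,2),np.uint8))>0\n","    k,l,st,_=cv2.connectedComponentsWithStats(m.astype(np.uint8),connectivity=4); m=l==1+np.argmax(st[1:,4]) if k>1 else m\n")
open('h.py','w').write(s)
E
python3 - <<'E'
from h import *
for n in("top","side"):
    d=np.load(n+"0.npz")["d"]
    A,B=(.457,.086),(.447,-.057)
    report("bush",n,d,A,.04,.054,.065); report("bearing",n,d,A,.045,.032,.042); report("square",n,d,A,.05,.014,.025)
    report("nut",n,d,B,.045,.034,.042); report("round",n,d,B,.05,.014,.025)
P=np.load("top0.npz")["p"]; g=P.sum(2)
m=np.zeros(g.shape,np.uint8); m[225:256,275:303]=g[225:256,275:303]<190
c=max(cv2.findContours(m,0,1)[0],key=cv2.contourArea); Q=np.float32([ray("top",u,v,.038)[:2] for u,v in c[:,0]])
ctr=np.mean(cv2.minEnclosingCircle(Q)[0:1],0); e=Q-ctr; 
print("nut img",ctr,cv2.minEnclosingCircle(Q)[1]*2e3, cv2.minAreaRect(Q))
W=[(np.ptp(Q@[np.cos(a),np.sin(a)])+np.ptp(Q@[np.cos(a+np.pi/3),np.sin(a+np.pi/3)])+np.ptp(Q@[np.cos(a+2*np.pi/3),np.sin(a+2*np.pi/3)]))/3 for a in np.radians(range(60))]
print("flat angle deg",np.argmin(W),min(W),max(W))
print(arm.read_state()["joint_positions"])
R=lambda a:np.array([[-np.cos(a),np.sin(a),0],[np.sin(a),np.cos(a),0],[0,0,-1]])
for a in(-.5,0,.5,1.5,): print(a,arm.ik([.457,.087,.2],R(a)),)
E
```

```text
bush top 88 rect 0.4595 0.086 [30.1 30.2] 83.4 circ 0.4596 0.0859 31.7 z 0.0595
bearing top 64 rect 0.4542 0.0803 [27.4 46.7] 50.0 circ 0.4597 0.0864 47.7 z 0.0368
square top 216 rect 0.4585 0.0865 [60.8 59.4] 4.2 circ 0.4579 0.0867 82.2 z 0.0188
nut top 193 rect 0.4473 -0.0531 [49.8 45.2] 16.2 circ 0.4482 -0.0528 51.8 z 0.0373
round top 187 rect 0.4495 -0.0554 [62.4 61.1] 0.7 circ 0.4499 -0.055 63.9 z 0.0193
bush side 181 rect 0.4573 0.086 [30.7 29.5] 87.1 circ 0.457 0.0855 32.9 z 0.0592
bearing side 220 rect 0.4589 0.091 [42.1 48.4] 78.6 circ 0.4576 0.0872 51.1 z 0.0356
square side 458 rect 0.4556 0.0861 [60.4 62.8] 5.5 circ 0.4555 0.0867 83.5 z 0.0192
nut side 251 rect 0.4453 -0.0529 [53.1 45.4] 75.6 circ 0.4454 -0.0531 53.6 z 0.0371
round side 222 rect 0.4488 -0.0476 [49.3 62.5] 74.5 circ 0.4479 -0.0548 65.4 z 0.0192
nut img [ 0.44676811 -0.05214652] 51.10303312540054 ((0.44645604491233826, -0.05278779938817024), (0.04561571031808853, 0.04515444114804268), 0.46682947874069214)
flat angle deg 46 0.04636438804691778 0.04902482239044561
[-1.38179183  0.57644118  0.02487216  1.43782911 -0.01497982  1.12902451
 -0.0565091 ]
-0.5 [-0.35666165  0.30535232  0.08879624  2.01620602 -0.03642017  0.82149517
  1.82365605]
0 [-0.42546576  0.30868125  0.1797142   2.01844059 -0.07430525  0.82051757
  1.36743434]
0.5 [-0.49174728  0.31392783  0.26823667  2.02055908 -0.11208786  0.82078459
  0.91132987]
1.5 [-0.64772599  0.33590894  0.48270755  2.02535464 -0.20937953  0.82732982
  0.02536927]
```

```bash
cat >> h.py <<'E'
def R(deg):  # finger line at angle deg from world x
    a=np.radians(90-deg); return np.array([[-np.cos(a),np.sin(a),0],[np.sin(a),np.cos(a),0],[0,0,-1]])
def say(k):
    s=arm.read_state(); print(k,"t",round(s["time"],2),"w",round(s["width"],3),"gf",np.round(s["grasp_force"],1),"pos",np.round(s["position"],4),"F",np.round(s["wrist_force"],1))
def pick(xy,ang,z,sq,up=.12):
    arm.reach([*xy,max(up,z+.06)],R(ang)); 
    if arm.move_straight([*xy,z],v=.12,force_limit=15): say("HIT on descent"); raise SystemExit
    arm.close_gripper(sq); say("closed"); arm.move_straight([*xy,z+.05],v=.12); say("lifted")
def place(xy,ang,dz,up=.1):   # dz: TCP height above part underside
    arm.reach([*xy,up],R(ang)); arm.move_straight([*xy,.003+dz+.012],v=.15)
    hit=arm.move_straight([*xy,.003+dz-.003],v=.03,force_limit=4); say("down %s"%hit)
    arm.open_gripper(); p=arm.read_state()["position"]; arm.move_straight([p[0],p[1],.1],v=.15); say("released")
E
python3 - <<'E'
from h import *
for xy,a in [((.458,.086),4.8),((.5965,-.1145),4.8),((.5984,-.2625),4.8),((.454,-.319),7.7),((.4465,-.0527),-14.4),((.597,.061),-14.4),((.453,-.18),4.8)]:
    for z in(.0,.12): q=arm.ik([*xy,z],R(a)); print(xy,z,None if q is None else np.round(q,2))
pick((.458,.086),4.8,.043,40)
E
```

```text
(0.458, 0.086) 0.0 [-0.38  0.65  0.15  2.21 -0.31  0.29  0.12]
(0.458, 0.086) 0.12 [-0.55  0.45  0.38  2.12 -0.28  0.62  0.1 ]
(0.5965, -0.1145) 0.0 [-0.03  0.77  0.23  1.85 -0.3   0.56  0.48]
(0.5965, -0.1145) 0.12 [-0.2   0.65  0.52  1.77 -0.42  0.83  0.6 ]
(0.5984, -0.2625) 0.0 [ 0.15  0.83  0.32  1.72 -0.39  0.66  0.77]
(0.5984, -0.2625) 0.12 [-0.06  0.77  0.73  1.65 -0.59  0.96  0.96]
(0.454, -0.319) 0.0 [ 0.44  0.72  0.13  1.98 -0.2   0.45  0.86]
(0.454, -0.319) 0.12 [-0.01  0.71  0.91  1.91 -0.73  0.89  1.4 ]
(0.4465, -0.0527) 0.0 [-0.04  0.64  0.09  2.25 -0.2   0.26 -0.03]
(0.4465, -0.0527) 0.12 [-0.47  0.5   0.7   2.17 -0.53  0.65  0.36]
(0.597, 0.061) 0.0 [-0.39  0.78  0.35  1.87 -0.46  0.57  0.  ]
(0.597, 0.061) 0.12 [-0.48  0.63  0.49  1.79 -0.39  0.82 -0.05]
(0.453, -0.18) 0.0 [ 0.27  0.66  0.02  2.16 -0.03  0.33  0.4 ]
(0.453, -0.18) 0.12 [-0.13  0.52  0.61  2.08 -0.47  0.68  0.88]
closed t 3.71 w 0.345 gf 39.0 pos [0.4581 0.0861 0.0435] F [-1.2  0.5  6.4]
lifted t 4.28 w 0.351 gf 39.6 pos [0.4579 0.0862 0.0928] F [-0.4  0.6 -0.9]
```

Run:
```python
from h import *
place((.5965,-.1145),4.8,.005)
snap("side","pics/s1.png")
p,d=snap("top")
report("bush","top",d,(.5965,-.1145),.03,.018,.035)
for n in("side",): report("bush",n,arm.snapshot(n)[1],(.5965,-.1145),.03,.018,.035)
for n in("top","side"): report("bearing",n,arm.snapshot(n)[1],(.457,.086),.04,.033,.042)
```

```text
down True t 6.37 w 0.347 gf 40.5 pos [ 0.5968 -0.1145  0.0081] F [-0.9  0.2  8.4]
released t 7.72 w 0.997 gf 0.0 pos [ 0.5959 -0.114   0.0994] F [-0.3  0.8 -1. ]
bush top none 0
bush side 111 rect 0.5965 -0.1138 [30.6 29.9] 7.7 circ 0.5965 -0.1148 32.8 z 0.0235
bearing top none 0
bearing side 270 rect 0.4568 0.0867 [44.8 51.4] 7.9 circ 0.4574 0.0871 52.2 z 0.0363
```

View pics/s1.png

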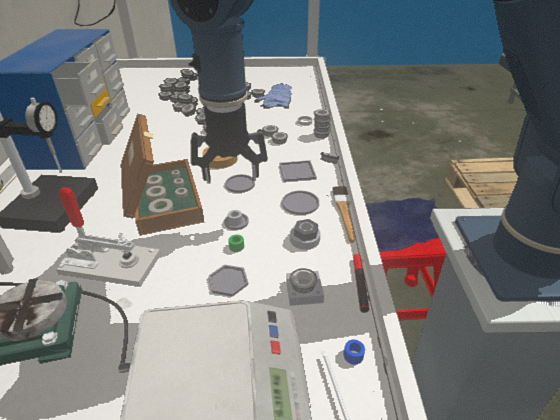

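The bush sits in the small tray at (235,218). Next is the bearing at (302,277).

Run:
```python
from h import *
pick((.458,.0868),4.8,.025,40)
w=arm.read_state()
if w["grasp_force"]>10:
    place((.5984,-.2625),4.8,.005)
    d=snap("side")[1]
    report("bearing","side",d,(.5984,-.2625),.035,.015,.03); report("square","side",d,(.457,.0865),.05,.014,.025)
```

```text
closed t 10.34 w 0.54 gf 38.8 pos [0.4584 0.087  0.0259] F [-1.2 -0.6 14. ]
lifted t 10.91 w 0.535 gf 41.1 pos [0.4579 0.087  0.0748] F [-0.8 -1.  -2. ]
down True t 13.43 w 0.538 gf 41.8 pos [ 0.5989 -0.2627  0.0092] F [-1.1  2.1  7.6]
released t 14.66 w 0.996 gf 0.0 pos [ 0.5978 -0.2619  0.0993] F [-0.1  0.2 -0.7]
bearing side 147 rect 0.598 -0.2615 [47.1 49.2] 2.9 circ 0.599 -0.2624 52.9 z 0.0184
square side 818 rect 0.4554 0.0858 [60.3 63.2] 4.8 circ 0.4556 0.0863 84.9 z 0.0191
```

Run:
```python
from h import *
pick((.457,.0865),4.8,.002,70)
if arm.read_state()["grasp_force"]>10:
    place((.454,-.318),7.7,.002)
    d=snap("side","pics/s2.png")[1]
    report("square","side",d,(.454,-.318),.05,.015,.03)
    report("bearing","side",d,(.5984,-.2625),.035,.010,.03)
    P=band("side",d,(.5984,-.2625),.035,.010,.03); print(np.percentile(P[:,2],[5,50,95]))
```

```text
closed t 17.63 w 0.683 gf 73.3 pos [0.457  0.0866 0.0029] F [-3.1 -0.4 13.1]
lifted t 18.2 w 0.682 gf 75.6 pos [0.4569 0.0867 0.0518] F [-0.9  0.3 -3.7]
down True t 20.83 w 0.68 gf 76.9 pos [ 0.4544 -0.3182  0.006 ] F [-0.1  1.6  9.2]
released t 22.01 w 0.999 gf 0.0 pos [ 0.4535 -0.3174  0.0994] F [-0.3  0.2 -0.9]
square side 330 rect 0.4544 -0.3183 [60.3 65.4] 7.1 circ 0.4545 -0.3189 83.6 z 0.0216
bearing side 183 rect 0.5982 -0.2616 [48.8 47.9] 55.5 circ 0.6003 -0.2625 53.0 z 0.0176
[0.01147622 0.01764584 0.02127852]
```

View pics/s2.png

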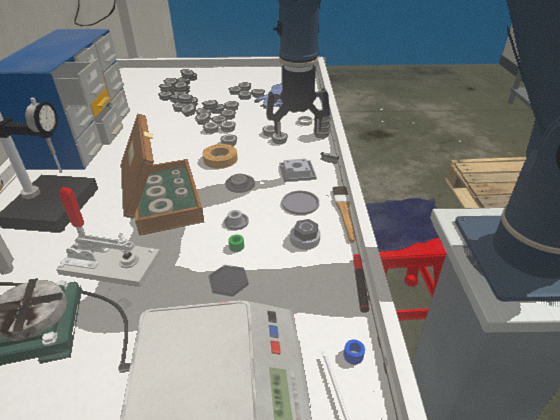

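The square flange is in its tray at (297,168) and the bearing is in the medium tray at (239,183). The next two are the nut at (305,229) and then the round flange beneath it.

Run:
```python
from h import *
pick((.4465,-.053),-14.4,.025,40)
if arm.read_state()["grasp_force"]>10:
    place((.597,.061),-14.4,.005)
    d=snap("side")[1]
    report("nut","side",d,(.597,.061),.04,.014,.03); report("round","side",d,(.448,-.0548),.05,.014,.025)
```

```text
closed t 24.49 w 0.522 gf 40.0 pos [ 0.4468 -0.0529  0.0257] F [-1.4  1.   9.2]
lifted t 25.06 w 0.526 gf 41.2 pos [ 0.4465 -0.0528  0.0748] F [ 1.4  0.4 -1.9]
down True t 26.96 w 0.523 gf 42.4 pos [0.5974 0.0612 0.0087] F [-1.8  0.8  9.3]
released t 28.21 w 0.995 gf 0.0 pos [0.5964 0.0612 0.0994] F [ 0.2 -1.5 -0.9]
nut side 392 rect 0.5959 0.0607 [50.4 46.1] 79.1 circ 0.5961 0.0599 52.3 z 0.0199
round side 466 rect 0.447 -0.056 [65.6 60. ] 86.5 circ 0.4465 -0.0556 66.5 z 0.019
```

Run:
```python
from h import *
pick((.4478,-.0552),4.8,.002,70)
if arm.read_state()["grasp_force"]>10:
    place((.453,-.18),4.8,.002)
    arm.move_straight([.453,-.18,.15])
    arm.reach([.45,.2,.25],R(4.8))
    for n in("side","top"):
        d=snap(n,f"pics/{n}3.png")[1]
        for k,xy,r in(("round",(.453,-.18),.045),("square",(.454,-.318),.05),("bearing",(.598,-.262),.035),("bush",(.5965,-.1145),.03),("nut",(.597,.061),.04)): report(k,n,d,xy,r,.015,.032)
```

```text
closed t 30.55 w 0.723 gf 70.5 pos [ 0.4477 -0.0552  0.0034] F [-4.7  0.5 22.7]
lifted t 31.12 w 0.72 gf 77.0 pos [ 0.4478 -0.055   0.0518] F [ 0.   0.8 -4.4]
down True t 32.83 w 0.721 gf 78.5 pos [ 0.4535 -0.1801  0.0066] F [-0.7  0.3  9.9]
released t 33.98 w 0.997 gf 0.0 pos [ 0.4527 -0.1795  0.0995] F [-0.4  0.1 -0.8]
round side 375 rect 0.4528 -0.1786 [63.  60.1] 89.9 circ 0.4527 -0.179 65.8 z 0.0219
square side 13 rect 0.484 -0.3362 [16.9 10.6] 78.3 circ 0.4838 -0.337 18.8 z 0.0221
bearing side 143 rect 0.5978 -0.2615 [50.2 47.7] 88.8 circ 0.5987 -0.2624 52.9 z 0.0184
bush side 139 rect 0.5969 -0.1135 [30. 31.] 36.2 circ 0.5963 -0.1143 32.1 z 0.0226
nut side 375 rect 0.5963 0.0616 [50.4 45.7] 75.9 circ 0.5958 0.06 54.3 z 0.0201
round top 410 rect 0.4554 -0.1797 [62.1 61.3] 1.6 circ 0.4559 -0.1796 64.2 z 0.0221
square top 487 rect 0.4571 -0.3173 [60.9 61.3] 7.7 circ 0.4571 -0.3171 82.3 z 0.0221
bearing top 138 rect 0.6023 -0.2614 [44.8 47.3] 88.8 circ 0.6016 -0.2602 49.4 z 0.0194
bush top 92 rect 0.5994 -0.1149 [29.3 32.5] 52.0 circ 0.5992 -0.1143 33.7 z 0.0236
nut top 201 rect 0.5997 0.061 [49.7 45.1] 14.7 circ 0.5995 0.0604 50.8 z 0.0203
```

View pics/top3.png

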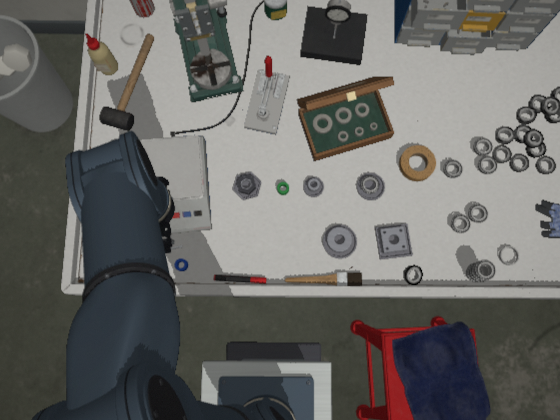

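All five parts lie centred and flat in their trays: nut (246,185), bush (313,186), bearing (370,186), round flange (339,240) and square flange (393,240). The arm is clear.

```bash
python3 -c "
from rig import arm
print(arm.hand_in(),arm.read_state()['time'])"
```

```text
the job is handed in; nothing more can be done
the job is handed in; nothing more can be done
```

Both stacks are apart and the job is handed in: at the last look all five parts lay flat and centred in their own trays with the arm clear, but the hand-in call did not report a verdict.

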